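# Refit a gas hob knob and hold it pressed

### The job

The left ring of the table hob was left on: turn its knob until the white pointer line stands at the red zero mark. Then take the loose knob from the worktop, turn it so that its flat matches the D-shaped spindle of the right ring (pointer towards the red dot beside the spindle), push it right home and press it all the way down. Finish while still holding it pressed down, as for lighting the ring, and leave the other things on the worktop where they stand.

Things in the scene. Friction and masses are not known exactly. Their poses are not given: they have to be found in the camera images.
- hob: Light grey two-ring gas hob, fixed, 250 (x) x 380 (y) x 62 mm to the deck; ring stands on the far half rise 29 mm above the deck, 50 mm or more beyond the knob axes. Origin under its centre, on the worktop; x away from the robot, z up. Near the robot, on the deck: the left knob (axis at x -80, y +95 mm) and the bare right spindle (x -80, y -95).
- left_knob (a joint): Angle of the left knob, rad: 0 when its white pointer line points along the hob's +x to the red zero mark on the deck; positive counter-clockwise from above. Starts on the positive side, turns past zero both ways (-0.5 to 1.7) with no stop at zero, stays where it is left (friction 0.04 N m). Zero is wanted to about 0.1 rad.
- left_knob_grip (a point): On the left knob's axis, at the middle of its bar grip, 94 mm above the worktop; x along the white pointer line, z up. The black bar is 44 mm long (x), 16 wide (y, pinch across this) and 24 high (12 mm above and below this point); under it a round skirt, 48 mm across.
- knob: Loose black knob, about 60 g, upright on the worktop right of the hob. Origin: centre of its underside; z up, x along the white pointer line on top. Skirt 48 mm across, 16 high; on it a bar grip 44 long (x), 16 wide (y, pinch across this), 16 to 40 mm above the origin. In the underside a D-shaped bore, 16 mm diameter, 16 deep, its flat on the pointer side, 4.4 mm from the axis.
- valve: Right valve: fixed steel bezel, 54 mm across, 3 thick, on the hob's deck; origin at the centre of its underside, 62 mm above the worktop, on the spindle's axis; z up. x points the way the spindle's flat faces; a red dot on the bezel marks that side. The spindle does not turn: the knob fits only with its x along this x (to about 10 degrees).
- spindle_tip (a point): Centre of the tip of the brass D spindle, 24 mm above the bezel's top (89 mm above the worktop); moves with it. Spindle diameter 14 mm, flat 3.5 mm from the axis on the valve's +x side, last 2.5 mm tapered. With the knob fully home the tip touches the floor of the bore: the knob's origin then lies 16 mm below this point.
- spindle (a joint): How far the spindle is pressed down, m: 0 when out, 0.006 fully in (hard stop). Spring: starts to move at 5 N, fully in at 10 N; springs back when let go. Wanted: all the way, at least 4 mm.
- tea_light: Bystander: small metal tea light, 38 mm diameter, 15 mm high, near the loose knob. Origin at the centre of its underside.
- salt_shaker: Bystander: clear jar with white cap, 44 mm diameter, 109 mm high, left of the hob. Origin at the centre of its underside.
- dip_bowl: Bystander: small cream bowl, 82 mm diameter, 34 mm high, at the far right. Origin at the centre of its underside.
There are look-alikes about, which are no part of the job. Of the things that look like the knob, the smaller one is meant.

How it is judged:
On the way, in this order (a step that is already met when the one before it is completed fails the run):
1. the left knob's pointer stands at zero (within 0.12 rad) (value of joint left_knob between -0.12 and 0.12 rad), for 0.3 s.
2. the loose knob is home on the spindle: centred within 3.5 mm, at least 13.5 mm of the spindle in the bore (horizontal distance between knob and spindle_tip below 0.0035 m and z of knob in the frame of spindle_tip below -0.0135 m and angle between knob's own z axis and vertical below 0.12 rad and angle between the x axis of knob and the x axis of valve, either way round below 0.3 rad), for 0.1 s.
At the end, for the whole second after the job is handed in: Left knob at zero within 0.12 rad; loose knob on the right spindle, upright (0.12 rad), centred within 3.5 mm, turned right within 0.3 rad, 13.5 mm or more onto it; fingers bear on it (>2 N), it pushes (>3 N) the spindle in by over 4 mm; tea light, jar and bowl moved under 40 mm (all of step 1 and all of step 2 and value of joint spindle above 0.004 m and contact force between knob and valve above 3 N and contact force between the fingers and knob above 2 N and distance of each of tea_light, salt_shaker, dip_bowl from where it was at the start of the episode below 0.04 m); the arm keeps its last pose, push and grip.
It fails at once if the tea light is pushed away by more than 40 mm (distance of tea_light from where it was at the start of the episode above 0.04 m).
It fails at once if the salt jar is pushed away by more than 40 mm (distance of salt_shaker from where it was at the start of the episode above 0.04 m).
It fails at once if the bowl is pushed away by more than 40 mm (distance of dip_bowl from where it was at the start of the episode above 0.04 m).
It also fails if it takes over 51 s, if anything falls off the work surface, if the arm or the gripper's body presses on something with over 40 N, if the wrist force passes 120 N, or if a joint passes its speed limit or range.

### The arm

A 6-joint arm with a two-finger parallel gripper is mounted at the origin on a cart in front of the work surface, level with it; the furniture and walls round the work are solid. World frame = base frame: x ahead of the robot, y to its left, z up, the work surface at z = 0. Lengths are in m, angles in rad, forces in N, time in s.
With the tool pointing down it reaches from about 0.425 to 0.95 m from the base axis. Payload 3.5 kg.
Tool frame: the origin (TCP) lies midway between the tips of the shut fingers; the grasp point (between the pads) lies arm.pinch_z behind it (arm.pinch_z is the distance from the TCP to the grasp point, in m); z points along the fingers, y is the line along which they close (so a half turn about z gives the same grasp; the last joint's range is limited). The gripper opens to 85 mm and grips with 20 to 120 N. Pads are 22 mm wide; open, the fingers measure 114 mm over their backs; the gripper's body (76 mm by 85 mm) begins 54 mm behind the grasp point. The pads swing forward as they close: fully open they stand 13 mm farther back than shut.
Start: joints at [-1.447, 0.286, 1.577, -0, 1.279, -0.15], TCP at [0.183, -0.65, 0.231] pointing down, gripper open.
Joint ranges: [-2.77, 2.77], [-0.9, 2.22], [0.21, 2.48], [-1.53, 4.67], [0.24, 2.81], [-2.84, 2.84]. Speed limits (rad/s): [2.79, 2.79, 3.14, 3.14, 3.14, 3.14].

### API

Orientations are given as a unit quaternion [x, y, z, w].
In Python, from rig import arm gives the robot as it stands.
- The arm moves only by the shell command python3 -m inch 'ROWS'. ROWS is JSON, one flat list of numbers, 5 for each row, row after row: the shift along the world's x, y, z as a fraction of full scale, then the turn about the world's z as a fraction of full scale, then the opening, from -1 (shut) to 1 (fully open). In form: [tx, ty, tz, spin, jaw, tx, ty, tz, spin, jaw, ...]. A call has 1 to 20 rows; each row is the pose to reach, as a shift and turn from the pose commanded when the call began, turning the shorter way round; what a row does not reach only later rows make up. Full scale, the value 1, is 500 mm for a shift and pi rad for a turn. A row lasts 1/12 s, in which the tool goes at most 41.7 mm and 7.16 degrees, less where a joint would pass 70% of its speed; a pose out of reach is approached as far as the arm can. A call with a number of a shift or a turn outside -1 to 1 is refused whole. A call with a gripper value outside its range is refused whole. The fingers move at their own pace and stop on an object; the grip force is fixed at half the most. Time passes only in rows, so rows that repeat a pose let the fingers close. It gives the time, the measured TCP pose, the force, the opening and the grip force at its end, in the units of the state.
- arm.state(): the state, without advancing time (a new reading comes with each control period).
- arm.snapshot(name): name is "scene" or "top"; returns a dict with "image" (420x560x3 uint8, red, green, blue), "range_z" (420x560 float32, m along the optical axis (not along the pixel's ray), 0 where there is no reading), "fx", "fy", "cx", "cy" (pixels), "eye" and "orientation" of the camera in the world. Camera axes: x right, y up, looking along -z (the intrinsics and any distortion apply to the point x, -y, -z); pixel columns grow to the right and rows downward; lengths in m; the calibration is good to about 2 mm. A picture is of the moment at which its call begins.
- arm.job_done(): hands the job in; it is judged then, once.
Trained networks look in a picture, given as the dict that the camera call returned (one of the last four; its "shot" number tells which), for a name from the list of things; names that differ only in an ending like _2 or _b are one class to them, and where a whole thing is asked for, a point or a joint stands for the part that bears it (a point fixed in the world has none). Each returns a list of dicts, best first, with "p" (0 to 1); they miss things now and then, are a little off and sometimes report something else, mostly with a low value. They report only what shows in the picture. A call takes as long as a camera call. They do not tell look-alikes from the thing itself.
- arm.boxes_of(picture, thing): "at" ([x, y, z] in m, in world coordinates, good to about 4 mm: the middle of the surface that is visible of it).
- arm.cut_out(picture, thing): "region" (420x560 bool, what is visible of it).
- arm.tip_of(picture, thing): "at" ([x, y, z] in m, in world coordinates, good to about 4 mm: a listed point, or the origin of a listed thing).
The state is a dict: "clock": time; "qpos": joint angles; "joint_vel": joint speeds; "joint_torque": joint torques, N m; "position": TCP position; "tool_rot": TCP orientation; "force": force on the tool from outside, world axes, zero at the start; "torque": the same for the moment, N m; "opening": opening from 0.0 (shut) to 1.0 (fully open); "grip_force": force on a finger pad.
Only numpy, scipy, OpenCV 4.12 (cv2) and the standard library are available. Lean on these libraries where they do the work, as an engineer would, in place of code of your own. Each camera call takes 0.05 s, during which the arm holds its last target. There are 200 camera calls.

## Working session

There is one attempt and no reset: what is moved stays moved. The work goes in short steps, Python scripts to look and compute and a shell command to move; the robot and the scene stay as the last step left them, time stands still between calls to the robot, and variables do not carry over. Pictures are saved under pics/ and viewed, at most 10 in all, crops included, and the job is handed in when it is done.

```bash
mkdir -p pics; ls
cat > h.py <<'E'
import numpy as np, cv2
from scipy.spatial.transform import Rotation as R
from rig import arm
def world(s,u,v,z=None):
    d=np.array([(u-s["cx"])/s["fx"],-(v-s["cy"])/s["fy"],-1.0])
    M=R.from_quat(s["orientation"]).as_matrix(); e=np.array(s["eye"])
    r=M@d
    if z is None: return e+r*float(s["range_z"][int(round(v)),int(round(u))])
    return e+r*((z-e[2])/r[2])
E
python3 - <<'E'
from h import *
print(arm.pinch_z); st=arm.state(); print({k:np.round(v,3) for k,v in st.items()})
ps=[]
for n in("scene","top"):
    s=arm.snapshot(n); ps.append(s["image"]); print(n,[k for k in s],np.round(s["eye"],3),np.round(s["orientation"],3),s["fx"])
    cv2.imwrite(f"pics/{n}0.png",s["image"][:,:,::-1])
    for t in["hob","left_knob","knob","valve","tea_light","salt_shaker","dip_bowl"]:
        print(t,[(np.round(b["at"],3),round(b["p"],2)) for b in arm.boxes_of(s,t)][:3])
    for t in["left_knob_grip","knob","spindle_tip","valve","hob"]:
        print("tip",t,[(np.round(b["at"],3),round(b["p"],2)) for b in arm.tip_of(s,t)][:3])
E
```

```text
pics
0.0187
{'clock': np.float64(0.0), 'qpos': array([-1.447,  0.287,  1.578,  0.   ,  1.279, -0.15 ]), 'joint_vel': array([ 0.001, -0.001,  0.   ,  0.001,  0.001,  0.   ]), 'joint_torque': array([-2.0000e-03, -4.0599e+01, -2.9263e+01, -0.0000e+00,  6.0000e-03,
        0.0000e+00]), 'position': array([ 0.182, -0.649,  0.23 ]), 'tool_rot': array([ 0.991,  0.136,  0.   , -0.001]), 'force': array([-0.171,  0.45 ,  0.226]), 'torque': array([-0.045, -0.003, -0.02 ]), 'grip_force': np.float64(0.0), 'opening': np.float64(1.0)}
scene ['image', 'range_z', 'fx', 'fy', 'cx', 'cy', 'eye', 'orientation', 'shot'] [-0.08  -0.986  1.07 ] [ 0.412 -0.12  -0.243  0.87 ] 400.68141448049096
hob [(array([0.59 , 0.064, 0.062]), 0.69)]
left_knob []
knob [(array([ 0.609, -0.258,  0.024]), 0.76), (array([ 0.576, -0.354,  0.017]), 0.49)]
valve [(array([0.498, 0.024, 0.065]), 0.49)]
tea_light []
salt_shaker [(array([0.577, 0.449, 0.066]), 0.65)]
dip_bowl [(array([ 0.499, -0.469,  0.02 ]), 0.93)]
tip left_knob_grip []
tip knob [(array([ 0.587, -0.348,  0.001]), 0.57), (array([ 0.621, -0.247,  0.003]), 0.55)]
tip
[... 166 characters left out ...]
ye', 'orientation', 'shot'] [ 0.415 -0.018  1.628] [ 0.033 -0.027 -0.701  0.712] 510.7483319301276
hob [(array([0.572, 0.131, 0.06 ]), 0.76)]
left_knob [(array([0.492, 0.214, 0.084]), 0.56)]
knob [(array([ 0.618, -0.241,  0.027]), 0.63)]
valve [(array([0.495, 0.027, 0.063]), 0.8)]
tea_light [(array([ 0.426, -0.349,  0.007]), 0.66)]
salt_shaker [(array([0.586, 0.45 , 0.101]), 0.63)]
dip_bowl [(array([ 0.485, -0.479,  0.016]), 0.63)]
tip left_knob_grip [(array([0.492, 0.221, 0.093]), 0.64)]
tip knob [(array([ 0.62 , -0.246, -0.   ]), 0.82), (array([ 0.59 , -0.347,  0.001]), 0.66)]
tip spindle_tip []
tip valve [(array([0.498, 0.029, 0.063]), 0.54)]
tip hob [(array([0.568, 0.129, 0.002]), 0.72)]
```

Run:
```python
from h import *
s=arm.snapshot("top")
M=R.from_quat(s["orientation"]).as_matrix()
def px(p):
    c=M.T@(np.array(p)-s["eye"]); return s["cx"]+s["fx"]*c[0]/-c[2], s["cy"]-s["fy"]*c[1]/-c[2]
out=[]
for n,p in dict(left=(.494,.22,.1),valve=(.497,.028,.065),knA=(.62,-.246,.04),knB=(.59,-.347,.04)).items():
    u,v=map(round,px(p)); h=28; print(n,u,v)
    c=s["image"][v-h:v+h,u-h:u+h]; out.append(cv2.resize(c,(300,300),interpolation=cv2.INTER_CUBIC))
im=np.vstack([np.hstack(out[:2]),np.hstack(out[2:])])
cv2.imwrite("pics/crops.png",im[:,:,::-1])
```

```text
left 203 224
valve 268 224
knA 356 187
knB 389 197
```

View pics/top0.png

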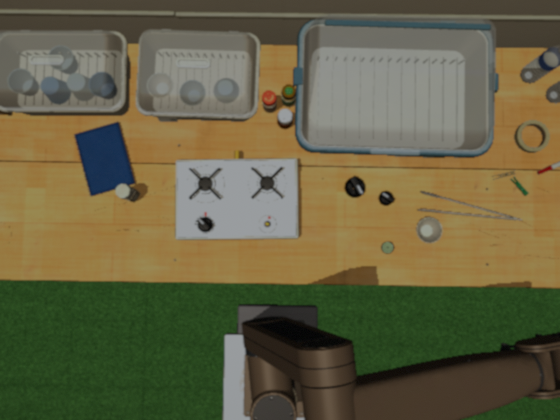

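View pics/scene0.png

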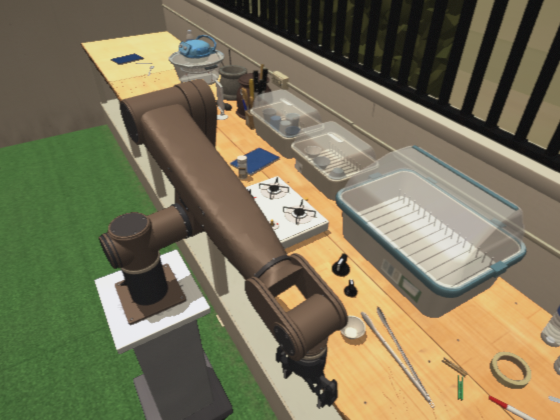

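View pics/crops.png

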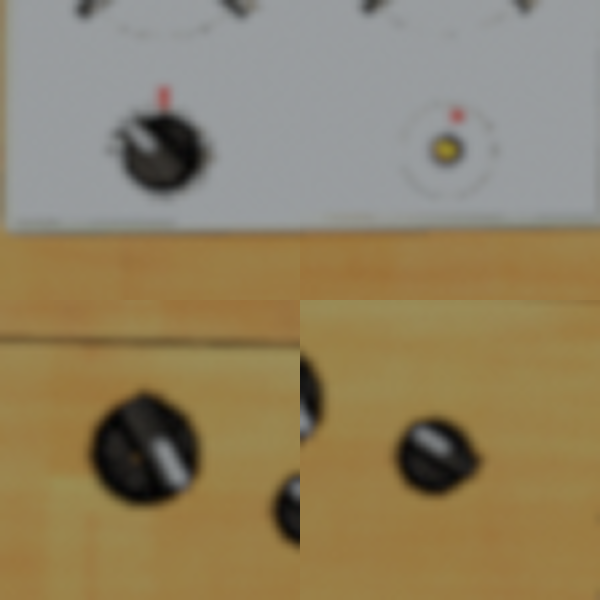

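```bash
cat > m.py <<'E'
from h import *
def shots(name,n=4):
    S=[arm.snapshot(name) for _ in range(n)]; s=S[-1]
    s["im"]=np.mean([q["image"].astype(float) for q in S],0); return s
def ortho(s,c,z,half=.045,res=.0005):
    # metric patch on plane z: rows = +x downwards reversed, cols = -y to the right
    n=int(2*half/res); g=(np.arange(n)-n/2+.5)*res
    X,Y=np.meshgrid(c[0]-g,c[1]-g,indexing="ij")
    P=np.stack([X,Y,np.full_like(X,z)],-1)-s["eye"]
    C=P@R.from_quat(s["orientation"]).as_matrix()
    u=s["cx"]+s["fx"]*C[...,0]/-C[...,2]; v=s["cy"]-s["fy"]*C[...,1]/-C[...,2]
    return cv2.remap(s["im"].astype(np.float32),u.astype(np.float32),v.astype(np.float32),cv2.INTER_CUBIC),X,Y
def cen(w,X,Y):
    w=np.clip(w,0,None); w=w*(w>.4*w.max()); k=w.sum(); c=np.array([(w*X).sum()/k,(w*Y).sum()/k])
    D=np.stack([X-c[0],Y-c[1]]); cov=np.einsum('iab,jab,ab->ij',D,D,w)/k
    e,V=np.linalg.eigh(cov); return c,np.degrees(np.arctan2(V[1,1],V[0,1]))%180,np.sqrt(e)
E
python3 - <<'E'
from m import *
for cam in("top","scene"):
  s=shots(cam); print(cam)
  def go(n,c,z,f,r):
    I,X,Y=ortho(s,c,z); w=f(I)*(np.hypot(X-c[0],Y-c[1])<r)
    print(n,[np.round(a,4) for a in cen(w,X,Y)],round(float(w.max()),1)); return I
  red=lambda I:I[...,0]-np.maximum(I[...,1],I[...,2])
  yel=lambda I:np.minimum(I[...,0],I[...,1])-I[...,2]
  wh=lambda I:np.clip(I.min(-1)-60,0,None)
  dk=lambda I:np.clip(90-I.max(-1),0,None)
  P=[]
  P.append(go("reddot",(.497,.028),.065,red,.03)); go("brass",(.497,.028),.089,yel,.025)
  go("dkB40",(.59,-.347),.040,dk,.032);go("dkB8",(.59,-.347),.008,dk,.032)
  P.append(go("whB",(.59,-.347),.040,wh,.024))
  if cam=="top":
    go("zero",(.53,.22),.062,red,.03);P.append(go("whL",(.494,.22),.106,wh,.02)); go("dkL",(.494,.22),.09,dk,.03)
  else: P.append(P[0])
  P.append(go("brass",(.497,.028),.089,yel,.025))
  cv2.imwrite(f"pics/o_{cam}.png",cv2.resize(np.clip(np.vstack([np.hstack(P[:2]),np.hstack(P[2:])]),0,255)[:,:,::-1],(560,560)))
  for t in ["hob","knob"]:
    q=arm.cut_out(s,t)
    for o in q[:2]:
        m=o["region"]; v,u=np.nonzero(m); print(t,round(o["p"],2),u.mean(),v.mean(),m.sum())
        if t=="hob" and cam=="top":
            pts=np.array([world(s,a,b,.062)[:2] for a,b in zip(u,v)],np.float32); print(cv2.minAreaRect(pts))
E
python3 -c "
import cv2,numpy as np
a=cv2.imread('pics/o_top.png');b=cv2.imread('pics/o_scene.png');cv2.imwrite('pics/o.png',cv2.resize(np.hstack([a,b]),(800,400)))"
```

```text
top
reddot [array([0.5191, 0.0251]), np.float64(101.3245), array([0.002, 0.002])] 56.0
brass [array([0.4983, 0.0301]), np.float64(73.5918), array([0.0023, 0.0028])] 87.5
dkB40 [array([ 0.5834, -0.3384]), np.float64(103.7087), array([0.0093, 0.0114])] 78.5
dkB8 [array([ 0.5869, -0.3449]), np.float64(103.7105), array([0.0095, 0.0116])] 78.4
whB [array([ 0.5959, -0.3361]), np.float64(56.8202), array([0.002, 0.005])] 59.6
zero [array([0.527 , 0.2215]), np.float64(2.3281), array([0.0019, 0.0032])] 62.3
whL [array([0.4984, 0.2304]), np.float64(154.27), array([0.005 , 0.0076])] 67.8
dkL [array([0.4936, 0.2134]), np.float64(162.913), array([0.0096, 0.0106])] 83.6
brass [array([0.4983, 0.0301]), np.float64(73.5918), array([0.0023, 0.0028])] 87.5
hob 0.77 236.10015552099534 197.61244167962676 9645
((0.5875683426856995, 0.12372701615095139), (0.2728886604309082, 0.37859436869621277), 1.8191401958465576)
knob 0.76 385.7567567567568 197.8108108108108 185
knob 0.58 354.6657303370786 186.7865168539326 356
scene
reddot [array([0.5137, 0.0262]), np.float64(105.8446), array([0.0023, 0.0098])] 92.0
brass [array([0.491 , 0.0238]), np.float64(58.615), array([0.0023, 0.0071])] 82.6
dkB40 [array([ 0.5731, -0.3596]), np.float64(102.2252), array([0.0064, 0.0077])] 72.8
dkB8 [array([ 0.5844, -0.3493]), np.float64(52.3315), array([0.0094, 0.0128])] 73.3
whB [array([ 0.5971, -0.3446]), np.float64(120.7447), array([0.009 , 0.0131])] 145.0
brass [array([0.491 , 0.0238]), np.float64(58.615), array([0.0023, 0.0071])] 82.6
hob 0.72 287.6465085198797 210.9478783828934 2993
knob 0.74 340.31836734693877 266.32244897959185 245
knob 0.57 350.0969696969697 289.1939393939394 165[ WARN:0@3.920] global loadsave.cpp:1063 imwrite_ Unsupported depth image for selected encoder is fallbacked to CV_8U.
```

View pics/o.png

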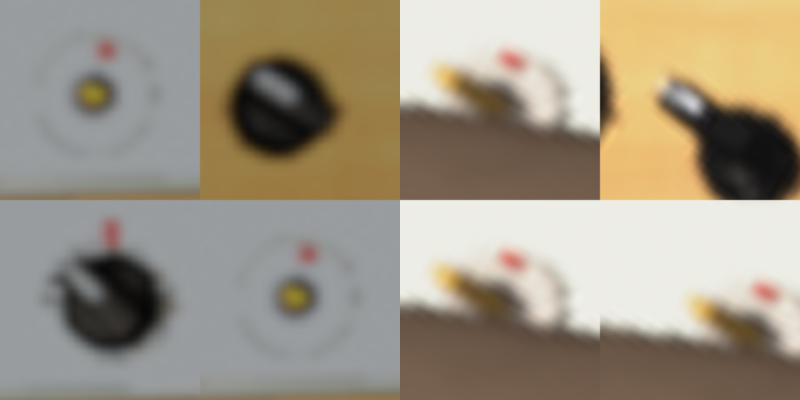

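```bash
python3 -m inch '[0.64,0.6,0,0.08,0, 0.64,0.6,0,0.163,0, 0.64,0.6,0,0.163,0, 0.64,0.6,0,0.163,0, 0.64,0.6,0,0.163,0, 0.64,0.6,0,0.163,0, 0.64,0.6,0,0.163,0, 0.64,0.6,0,0.163,0, 0.64,0.6,0,0.163,0, 0.64,0.6,0,0.163,0, 0.64,0.6,0,0.163,0, 0.64,0.6,0,0.163,0, 0.64,0.6,0,0.163,0]'
```

```text
clock: 3.03
position: [0.5032, -0.3489, 0.2314]
tool_rot: [0.923, 0.384, -0.0, 0.0]
force: [-0.3, -0.1, -0.8]
opening: 0.501
grip_force: 0.0
```

Run:
```python
from m import *
print(R.from_quat(arm.state()["tool_rot"]).as_matrix()[:,1].round(3))
s=arm.snapshot("scene"); cv2.imwrite("pics/scene1.png",s["image"][:,:,::-1])
for t in["left_knob_grip","spindle_tip","valve","hob","knob"]:
    print("tip",t,[(np.round(b["at"],4),round(b["p"],2)) for b in arm.tip_of(s,t)][:2])
s=shots("top")
I,X,Y=ortho(s,(.493,.220),.106); w=np.clip(I.min(-1)-60,0,None)*(np.hypot(X-.493,Y-.22)<.0215)*(I.min(-1)<150)
# pointer line: only inside the dark knob
d=(cv2.dilate((I.max(-1)<60).astype(np.uint8),np.ones((9,9)))>0)
n,l,stt,c=cv2.connectedComponentsWithStats(((w>25)).astype(np.uint8))
for i in range(1,n):
    if stt[i,4]>30: print(cen(w*(l==i),X,Y),stt[i,4])
for t in["left_knob_grip","spindle_tip","valve","hob"]:
    print("tip",t,[(np.round(b["at"],4),round(b["p"],2)) for b in arm.tip_of(s,t)][:2])
```

```text
[ 0.709 -0.705  0.   ]
tip left_knob_grip [(array([0.4889, 0.2201, 0.0949]), 0.64)]
tip spindle_tip [(array([0.5749, 0.1277, 0.002 ]), 0.39)]
tip valve [(array([0.4973, 0.0276, 0.0602]), 0.57)]
tip hob [(array([0.5741, 0.1257, 0.003 ]), 0.69)]
tip knob [(array([ 0.5844, -0.3471, -0.0015]), 0.66), (array([ 0.6163, -0.2462,  0.002 ]), 0.63)]
(array([0.49436045, 0.23213629]), np.float64(168.55515171461943), array([0.00562746, 0.01053279])) 1356
tip left_knob_grip [(array([0.4916, 0.2196, 0.0927]), 0.58)]
tip spindle_tip []
tip valve [(array([0.4953, 0.0278, 0.0609]), 0.53), (array([ 5.701e-01,  1.249e-01, -1.000e-04]), 0.37)]
tip hob [(array([ 0.5713,  0.1289, -0.0025]), 0.9)]
```

View pics/scene1.png

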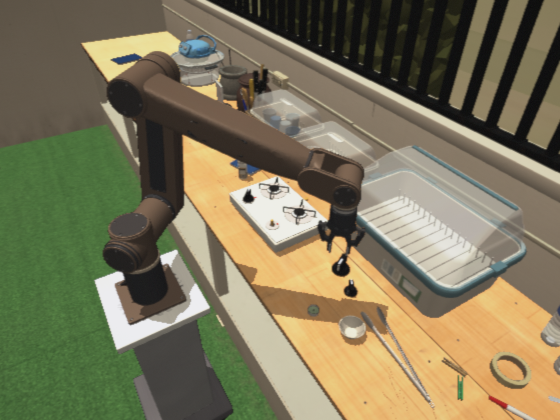

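```bash
python3 -m inch '[-0.02,1,-0.04,0,0, -0.02,1,-0.04,0,0, -0.02,1,-0.04,0,0, -0.02,1,-0.04,0,0, -0.02,1,-0.04,0,0, -0.02,1,-0.04,0,0, -0.02,1,-0.04,0,0, -0.02,1,-0.04,0,0, -0.02,1,-0.04,0,0, -0.02,1,-0.04,0,0, -0.02,1,-0.04,0,0, -0.02,1,-0.04,0,0, -0.02,1,-0.04,0,0]'
python3 - <<'E'
from m import *
def ray(s,u,v):
    d=R.from_quat(s["orientation"]).apply([(u-s["cx"])/s["fx"],-(v-s["cy"])/s["fy"],-1]); return np.array(s["eye"]),d/np.linalg.norm(d)
def px(s,p):
    c=R.from_quat(s["orientation"]).inv().apply(np.array(p)-s["eye"]); return s["cx"]+s["fx"]*c[0]/-c[2], s["cy"]-s["fy"]*c[1]/-c[2]
rays={}
for cam in("top","scene"):
    s=shots(cam); vv,uu=np.mgrid[0:420,0:560]
    for n,p,r in(("brass",(.497,.028,.085),7),("red",(.518,.024,.065),5)):
        u,v=px(s,p); I=s["im"]; w=np.minimum(I[...,0],I[...,1])-I[...,2] if n=="brass" else I[...,0]-I[...,1:].max(-1)
        m=np.hypot(uu-u,vv-v)<r; w=np.clip(w-(20 if n=="red" else 30),0,None)*m; 
        if w.sum()<1: print(cam,n,"none");continue
        c=(w*uu).sum()/w.sum(),(w*vv).sum()/w.sum(); rays[cam,n]=ray(s,*c); print(cam,n,np.round(c,2),np.round((u,v),2),round(w.max()))
for n in("brass","red"):
    (a,d),(b,e)=rays["top",n],rays["scene",n]
    t=np.linalg.lstsq(np.stack([d,-e],1),b-a,rcond=None)[0]; p,q=a+t[0]*d,b+t[1]*e; print(n,p.round(4),q.round(4))
E
```

```text
clock: 4.82
position: [0.4913, 0.1563, 0.2113]
tool_rot: [0.922, 0.386, 0.0, -0.001]
force: [-0.8, -0.1, -0.1]
opening: 0.5
grip_force: 0.0
top brass [266.97 223.52] [267.59 223.99] 21
top red [268.86 217.2 ] [269.19 217.52] 36
scene brass [271.32 220.61] [272.26 220.15] 9
scene red [276.99 223.39] [277.55 222.89] 68
brass [0.4986 0.03   0.0809] [0.495  0.0319 0.0808]
red [0.5192 0.0251 0.0613] [0.5169 0.0264 0.0612]
```

```bash
python3 -m inch '[0,0.08,0,0,0, 0,0.128,-0.08,0,0, 0,0.128,-0.14,0,0, 0,0.128,-0.18,0,0, 0,0.128,-0.2,0,0, 0,0.128,-0.22,0,0, 0,0.128,-0.235,0,0, 0,0.128,-0.247,0,0, 0,0.128,-0.247,0,0, 0,0.128,-0.247,0,-0.4, 0,0.128,-0.247,0,-0.5, 0,0.128,-0.247,0,-0.6, 0,0.128,-0.247,0,-0.6, 0,0.128,-0.247,0,-1, 0,0.128,-0.247,0,-1, 0,0.128,-0.247,0,-1, 0,0.128,-0.247,0,-1]'
```

```text
clock: 6.63
position: [0.4897, 0.2178, 0.0895]
tool_rot: [0.924, 0.382, -0.002, -0.005]
force: [-11.3, 10.3, 8.8]
opening: 0.172
grip_force: 60.0
```

```bash
python3 -m inch '[0,0,0.002,-0.03,-1, 0,0,0.002,-0.06,-1, 0,0,0.002,-0.09,-1, 0,0,0.002,-0.12,-1, 0,0,0.002,-0.15,-1, 0,0,0.002,-0.18,-1, 0,0,0.002,-0.21,-1, 0,0,0.002,-0.239,-1, 0,0,0.002,-0.239,-1, 0,0,0.002,-0.239,-1, 0,0,0.002,-0.239,-1, 0,0,0.002,-0.239,-1, 0,0,0.002,-0.239,-1]'
```

```text
clock: 7.72
position: [0.489, 0.219, 0.0895]
tool_rot: [1.0, 0.016, -0.004, -0.005]
force: [-10.6, 15.3, 3.7]
opening: 0.17
grip_force: 59.4
```

```bash
python3 -m inch '[-0.004,0.004,0,0,-1, -0.004,0.004,0,0,-1, -0.004,0.004,0,0,-1, -0.004,0.004,0,0,-1]'
```

```text
clock: 8.05
position: [0.4889, 0.2192, 0.0896]
tool_rot: [1.0, 0.017, -0.001, -0.003]
force: [-4.4, 9.5, 1.1]
opening: 0.171
grip_force: 59.2
```

```bash
python3 -m inch '[-0.004,0.005,0,0,-1, -0.004,0.005,0,0,-1, -0.004,0.005,0,0,-1, -0.004,0.005,0,0,-1]'
```

```text
clock: 8.38
position: [0.4888, 0.2193, 0.0895]
tool_rot: [1.0, 0.017, 0.0, -0.001]
force: [-1.0, 3.9, 1.0]
opening: 0.171
grip_force: 59.4
```

```bash
python3 -m inch '[0,0,0,0,-0.3, 0,0,0,0,0, 0,0,0,0,0, 0,0,0,0,0, 0,0,0.06,0,0, 0,0,0.14,0,0, 0,0,0.22,0,0, 0,0,0.28,0,0, 0,-0.08,0.28,0,0, 0,-0.16,0.28,0,0, 0,-0.24,0.28,0.03,0, 0,-0.32,0.28,0.06,0, 0,-0.4,0.28,0.1,0, 0,-0.48,0.28,0.14,0, 0,-0.56,0.28,0.17,0, 0,-0.64,0.28,0.2,0, 0,-0.72,0.28,0.23,0, 0,-0.8,0.28,0.26,0, 0,-0.88,0.28,0.29,0, 0,-0.92,0.28,0.302,0]'
python3 - <<'E'
from m import *
st=arm.state(); print(st["position"],R.from_quat(st["tool_rot"]).as_matrix()[:,1].round(3))
o=[]
s=shots("top")
I,X,Y=ortho(s,(.493,.2195),.106); o.append(I)
I,X,Y=ortho(s,(.587,-.347),.04); o.append(I)
cv2.imwrite("pics/c2.png",np.clip(np.hstack([cv2.resize(i,(360,360)) for i in o]),0,255)[:,:,::-1].astype(np.uint8))
E
```

```text
clock: 10.05
position: [0.4879, -0.2453, 0.229]
tool_rot: [0.881, 0.473, -0.0, 0.001]
force: [0.5, 0.9, -1.3]
opening: 0.501
grip_force: 0.0
[ 0.48785128 -0.24528434  0.2290446 ] [ 0.833 -0.553  0.001]
```

View pics/c2.png

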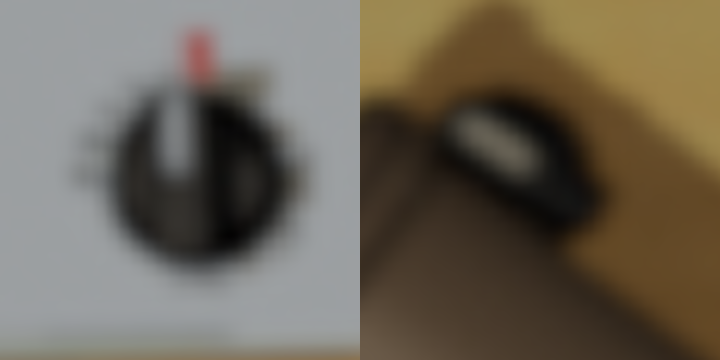

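```bash
python3 -m inch '[0.07,-0.07,0,0,0, 0.14,-0.14,0,0,0, 0.197,-0.213,0,0,0, 0.197,-0.213,-0.06,0,0, 0.197,-0.213,-0.13,0,0, 0.197,-0.213,-0.2,0,0, 0.197,-0.213,-0.26,0,0, 0.197,-0.213,-0.32,0,0, 0.197,-0.213,-0.36,0,0, 0.197,-0.213,-0.39,0,0, 0.197,-0.213,-0.41,0,0, 0.197,-0.213,-0.417,0,0, 0.197,-0.213,-0.417,0,0, 0.197,-0.213,-0.417,0,0]'
```

```text
clock: 11.42
position: [0.5881, -0.3482, 0.0219]
tool_rot: [0.881, 0.472, 0.0, 0.001]
force: [0.7, -0.1, 0.8]
opening: 0.503
grip_force: 0.0
```

```bash
python3 -m inch '[0,0,0,0,-0.3, 0,0,0,0,-0.45, 0,0,0,0,-0.55, 0,0,0,0,-0.65, 0,0,0,0,-1, 0,0,0,0,-1, 0,0,0,0,-1, 0,0,0,0,-1, 0,0,0,0,-1]'
```

```text
clock: 12.17
position: [0.5877, -0.3484, 0.0217]
tool_rot: [0.881, 0.472, 0.0, 0.001]
force: [-0.7, 0.8, 4.4]
opening: 0.17
grip_force: 60.5
```

```bash
python3 -m inch '[0,0,0.04,0,-1, 0,0,0.1,0,-1, 0,0,0.18,0,-1, 0,0,0.26,0,-1, -0.05,0.06,0.3,-0.03,-1, -0.1,0.12,0.3,-0.06,-1, -0.12,0.2,0.3,-0.09,-1, -0.14,0.28,0.3,-0.12,-1, -0.16,0.36,0.3,-0.15,-1, -0.18,0.44,0.3,-0.18,-1, -0.18,0.52,0.3,-0.21,-1, -0.18,0.6,0.3,-0.24,-1, -0.18,0.68,0.3,-0.27,-1, -0.18,0.752,0.3,-0.30,-1, -0.18,0.752,0.3,-0.33,-1, -0.18,0.752,0.3,-0.36,-1, -0.18,0.752,0.3,-0.388,-1, -0.18,0.752,0.3,-0.388,-1, -0.18,0.752,0.3,-0.388,-1]'
```

```text
clock: 13.75
position: [0.4966, 0.0283, 0.1697]
tool_rot: [0.993, -0.116, -0.0, -0.0]
force: [-0.4, 0.4, -0.4]
opening: 0.173
grip_force: 59.7
```

Run:
```python
from m import *
st=arm.state(); print(st["position"].round(4) if hasattr(st["position"],"round") else st["position"])
s=shots("scene"); 
for q in("knob","valve"): print(q,[(np.round(b["at"],4),round(b["p"],2)) for b in arm.tip_of(s,q)])
print([(np.round(b["at"],4),round(b["p"],2)) for b in arm.boxes_of(s,"knob")])
p=np.array([.497,.0285,.14]); c=R.from_quat(s["orientation"]).inv().apply(p-s["eye"])
u,v=s["cx"]+s["fx"]*c[0]/-c[2], s["cy"]-s["fy"]*c[1]/-c[2]; print(u,v)
u,v=round(u),round(v); h=32
cv2.imwrite("pics/c3.png",cv2.resize(s["im"][v-h:v+h,u-h:u+h],(576,576),interpolation=cv2.INTER_CUBIC).clip(0,255)[:,:,::-1].astype(np.uint8))
t=shots("top",1); print([(np.round(b["at"],4),round(b["p"],2)) for b in arm.tip_of(t,"knob")])
```

```text
[0.4966 0.0283 0.1697]
knob [(array([ 0.6246, -0.2473,  0.0023]), 0.7), (array([0.498 , 0.0264, 0.1493]), 0.63)]
valve [(array([0.4954, 0.0311, 0.0606]), 0.62)]
[(array([ 0.6099, -0.2589,  0.0269]), 0.63), (array([0.4883, 0.0176, 0.1644]), 0.49)]
272.04210246485405 208.7902271491618
[(array([ 0.6199, -0.2446,  0.0013]), 0.63)]
```

View pics/c3.png

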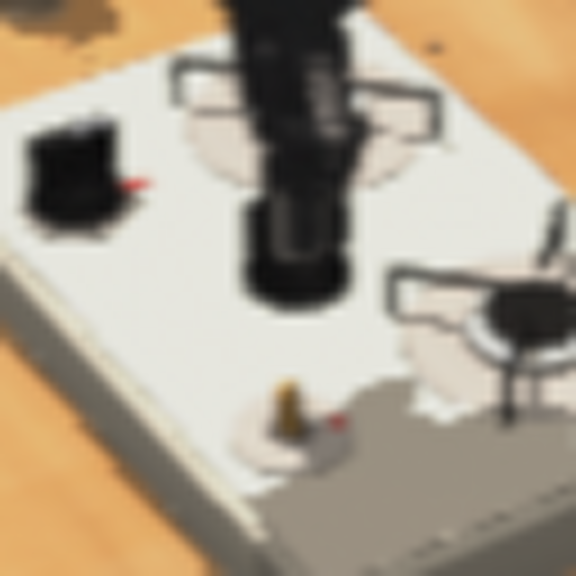

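Run:
```python
from m import *
s=shots("scene",6); M=R.from_quat(s["orientation"])
def px(p):
    c=M.inv().apply(np.array(p)-s["eye"]); return np.array([s["cx"]+s["fx"]*c[0]/-c[2], s["cy"]-s["fy"]*c[1]/-c[2]])
g=s["im"].mean(-1)
def edges(v,u0,u1,th):
    r=g[v]; u=np.arange(u0,u1,.02); f=np.interp(u,np.arange(560),r)<th; k=u[f]; return k[0],k[-1]
for v in range(206,212):
    a,b=edges(v,262,282,130); print(v,round(a,2),round(b,2),"mid",round((a+b)/2,2))
a=np.linspace(0,2*np.pi,200)
for z in(.148,.156,.164):
    P=np.array([px([.4966+.024*np.cos(t),.0283+.024*np.sin(t),z]) for t in a]); print("pred skirt",z,P.min(0).round(2),P.max(0).round(2),"mid u",((P.min(0)+P.max(0))/2).round(2))
dk=235-g
for v in range(218,228):
    I=s["im"][v,266:280]; w=np.clip(I[:,0]-I[:,2]-25,0,None); 
    if w.sum()>0: print("spin",v,round(float((w*np.arange(266,280)).sum()/w.sum()),2))
    
for z in(.089,.08,.07): print("pred spin",z,px([.497,.0294,z]).round(2))
print("du per mm x,y",(px([.498,.0294,.12])-px([.497,.0294,.12])).round(3),(px([.497,.0304,.12])-px([.497,.0294,.12])).round(3), "bar", (px([.497+.00097,.0294-.00023,.15])-px([.497,.0294,.15])).round(3))
```

```text
206 266.52 278.78 mid 272.65
207 266.54 278.76 mid 272.65
208 266.84 278.48 mid 272.66
209 267.5 278.04 mid 272.77
210 268.54 276.84 mid 272.69
211 271.32 273.68 mid 272.5
pred skirt 0.148 [265.48 203.21] [278.42 211.23] mid u [271.95 207.22]
pred skirt 0.156 [265.43 201.52] [278.42 209.52] mid u [271.93 205.52]
pred skirt 0.164 [265.39 199.81] [278.42 207.81] mid u [271.9  203.81]
spin 219 271.51
spin 220 271.1
spin 221 271.34
spin 222 271.54
spin 223 274.13
spin 224 274.04
spin 225 271.8
pred spin 0.089 [272.07 219.15]
pred spin 0.08 [272.09 220.95]
pred spin 0.07 [272.12 222.94]
du per mm x,y [ 0.23  -0.086] [-0.134 -0.144] bar [ 0.257 -0.05 ]
```

Run:
```python
from m import *
print(np.round(arm.state()["qpos"],3),arm.state()["position"])
s=shots("scene",1); M=R.from_quat(s["orientation"])
def px(p):
    c=M.inv().apply(np.array(p)-s["eye"]); return np.array([s["cx"]+s["fx"]*c[0]/-c[2], s["cy"]-s["fy"]*c[1]/-c[2]])
g=s["im"].mean(-1)
for v in range(190,201): print(v,g[v,238:258].round().astype(int))
a=np.linspace(0,2*np.pi,200)
for z in(.066,.082):
    P=np.array([px([.491+.024*np.cos(t),.2193+.024*np.sin(t),z]) for t in a]); print("pred skirt",z,P.min(0).round(2),P.max(0).round(2))
```

```text
[-0.147 -0.048  2.06   0.     1.129  1.658] [0.49702672 0.02816924 0.1703072 ]
190 [224 225 227 227 227 227 224 221 217 188 171 164 145 141 148 200 225 227
 227 227]
191 [227 227 227 227 224 217 184 143 119 100 113  98  64  57  83 184 224 227
 227 227]
192 [227 227 227 225 193 127  80  56  43  40  45  39  23  20  72 182 225 227
 227 227]
193 [227 227 227 224 177  84  32  27  24  19  18  17  16  16  72 182 224 227
 228 227]
194 [227 227 227 224 178  84  27  16  16  15  18  15  16  18  74 183 225 227
 227 227]
195 [227 227 227 225 186 102  36  17  17  16  18  16  16  24  80 180 223 226
 226 227]
196 [227 227 227 225 187 104  37  14  18  16  17  18  17  18  57 144 202 209
 215 226]
197 [227 227 227 225 187 103  37  16  19  17  22  21  20  20  35  83 124 148
 186 219]
198 [227 228 227 224 177  82  28  20  19  19  24  23  23  20  23  50 103 180
 220 227]
199 [226 227 227 222 168  72  24  18  19  20  23  23  20  21  22  55 110 160
 209 226]
200 [219 226 226 215 163  89  39  22  20  21  23  21  21  24  42  92 149 204
 224 227]
pred skirt 0.066 [242.08 195.15] [253.69 202.13]
pred skirt 0.082 [241.86 192.06] [253.53 199.02]
```

```bash
python3 -m inch '[0,0,0,0.5,-1, 0,0,0,0.5,-1, 0,0,0,0.5,-1, 0,0,0,0.5,-1, 0,0,0,0.5,-1, 0,0,0,0.5,-1, 0,0,0,0.5,-1, 0,0,0,0.5,-1, 0,0,0,0.5,-1, 0,0,0,0.5,-1, 0,0,0,0.5,-1, 0,0,0,0.5,-1, 0,0,0,0.5,-1, 0,0,0,0.5,-1, 0,0,0,0.5,-1]'
cat > e.py <<'E'
from m import *
s=shots("scene",5); M=R.from_quat(s["orientation"]); p=np.array(arm.state()["position"])
def px(q):
    c=M.inv().apply(np.array(q)-s["eye"]); return np.array([s["cx"]+s["fx"]*c[0]/-c[2], s["cy"]-s["fy"]*c[1]/-c[2]])
g=s["im"].mean(-1)
print(p.round(4),"pred centre",px([p[0],p[1],p[2]-.0217]).round(2))
for v in range(206,211):
    u=np.arange(261,284,.02); k=u[np.interp(u,np.arange(560),g[v])<130]; print(v,round((k[0]+k[-1])/2,2),round(k[-1]-k[0],2))
cc=np.arange(266,280)
print("bottom edge v",[round(float(np.interp(130,g[207:214,c],np.arange(207,214))),2) for c in range(270,276)])
E
python3 e.py
python3 -m inch '[0,0,0,0.5,-1, 0,0,0,0.5,-1, 0,0,0,0.5,-1, 0,0,0,0.5,-1, 0,0,0,0.5,-1, 0,0,0,0.5,-1, 0,0,0,0.5,-1, 0,0,0,0.5,-1, 0,0,0,0.5,-1, 0,0,0,0.5,-1, 0,0,0,0.5,-1, 0,0,0,0.5,-1, 0,0,0,0.5,-1, 0,0,0,0.5,-1, 0,0,0,0.5,-1]'; python3 e.py
```

```text
clock: 15.8
position: [0.497, 0.0282, 0.1703]
tool_rot: [0.786, 0.619, -0.0, 0.0]
force: [-0.5, 0.2, -0.3]
opening: 0.168
grip_force: 59.7
[0.497  0.0282 0.1703] pred centre [272.07 207.01]
206 272.19 12.1
207 275.07 17.82
208 274.81 16.74
209 275.03 16.18
210 275.83 14.58
bottom edge v [210.45, 210.62, 210.78, 210.78, 210.57, 210.28]
clock: 17.3
position: [0.497, 0.0282, 0.1703]
tool_rot: [0.118, 0.993, 0.0, -0.0]
force: [-0.5, -0.4, 1.0]
opening: 0.172
grip_force: 59.7
[0.4971 0.0282 0.1703] pred centre [272.08 207.01]
206 271.93 12.34
207 274.85 18.26
208 274.52 17.32
209 274.82 16.64
210 275.32 15.6
bottom edge v [211.07, 211.12, 211.11, 211.09, 210.87, 210.37]
```

Run:
```python
from m import *
s=shots("scene",6); s["cx"]+=.21
t=arm.snapshot("top"); t["im"]=cv2.imread("pics/top0.png")[:,:,::-1].astype(float)
o=[]
for q in(s,t):
  for c,z,r in(((.497,.0294),.065,.027),((.497,.0294),.089,.007)):
    I,X,Y=ortho(q,c,z,.035,.0005); I=np.clip((I-I.min())*1.0,0,255)
    I=cv2.resize(I,(400,300) if 0 else (300,300),interpolation=cv2.INTER_CUBIC)
    k=300/.07; cv2.circle(I,(150,150),int(r*k),(0,160,255),1)
    I=np.clip(I,0,255).astype(np.uint8).copy(); cv2.circle(I,(150,150),int(r*k),(0,120,255),1); cv2.circle(I,(150,150),1,(0,255,0),-1); o.append(I)
  print(q is s)
  I,X,Y=ortho(q,(.519,.0245),.065,.012); print("red",[np.round(a,4) for a in cen(I[...,0]-I[...,1:].max(-1)-15,X,Y)])
cv2.imwrite("pics/v.png",np.vstack([np.hstack(o[:2]),np.hstack(o[2:])])[:,:,::-1])
```

```text
True
red [array([0.5142, 0.0229]), np.float64(61.6297), array([0.0018, 0.0026])]
False
red [array([0.5191, 0.025 ]), np.float64(89.6716), array([0.0016, 0.0016])]
```

View pics/v.png

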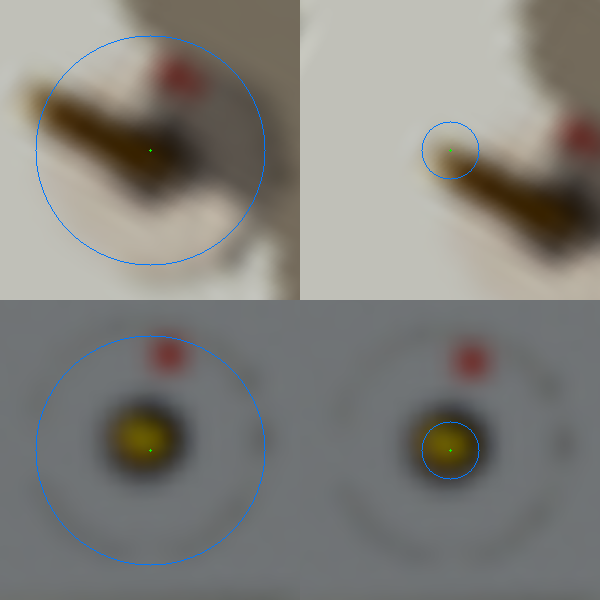

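Run:
```python
from m import *
t=arm.snapshot("top"); t["im"]=cv2.imread("pics/top0.png")[:,:,::-1].astype(float)
I,X,Y=ortho(t,(.575,.1275),.062,.22,.001); g=cv2.GaussianBlur(I[...,2],(0,0),1.5)  # blue: wood low, hob high
n=g.shape[0]; 
for name,dirn in(("far",0),("near",1)):
    pts=[]
    for j in range(60,n-60):
        col=g[:,j]; d=np.diff(col)
        k=np.argmax(d[50:140])+50 if dirn==0 else np.argmin(d[280:400])+280
        w=np.abs(d[k-2:k+3]); kk=(w*np.arange(k-2,k+3)).sum()/w.sum(); pts.append((np.interp(kk+.5,np.arange(n),X[:,0]),Y[0,j]))
    p=np.array(pts); 
    for _ in range(5):
        a=np.polyfit(p[:,1],p[:,0],1); r=p[:,0]-np.polyval(a,p[:,1]); p=p[np.abs(r)<max(.0015,1.5*np.median(np.abs(r)))]
    print(name,len(p),"yaw",np.degrees(np.arctan(-a[0])).round(2),"x at y=.1275",np.polyval(a,.1275).round(4),np.std(r).round(5))
pts=[]
for side in(0,1):
    pts=[]
    for i in range(125,n-125):
        d=np.diff(g[i]); k=(np.argmax(d[5:80])+5) if side==0 else np.argmin(d[360:435])+360
        w=np.abs(d[k-2:k+3]); kk=(w*np.arange(k-2,k+3)).sum()/w.sum(); pts.append((X[i,0],np.interp(kk+.5,np.arange(n),Y[0])))
    p=np.array(pts)
    for _ in range(5):
        a=np.polyfit(p[:,0],p[:,1],1); r=p[:,1]-np.polyval(a,p[:,0]); p=p[np.abs(r)<max(.0015,1.5*np.median(np.abs(r)))]
    print("side",side,len(p),"yaw",np.degrees(np.arctan(a[0])).round(2),"y at x=.575",np.polyval(a,.575).round(4))
# brass / dark left knob skirt
for c,z in(((.491,.2193),.082),((.497,.0294),.089)):
    I,X,Y=ortho(t,c,z,.04); w=(I.max(-1)<75)*(np.hypot(X-c[0],Y-c[1])<.032); m=w.astype(np.uint8); k,_=cv2.findContours(m,0,1); k=max(k,key=cv2.contourArea); (a,b),r=cv2.minEnclosingCircle(k); print("dark circ",X[int(b),0],Y[0,int(a)],r*.5)
```

```text
far 281 yaw 1.43 x at y=.1275 0.6997 0.00049
near 245 yaw 1.41 x at y=.1275 0.4524 0.00038
side 0 190 yaw 1.78 y at x=.575 0.3154
side 1 190 yaw 1.48 y at x=.575 -0.0626
dark circ 0.49524999999999997 0.21755 22.929506301879883Traceback (most recent call last):
  File "<stdin>", line 27, in <module>
ValueError: max() iterable argument is empty
```

```bash
python3 -m inch '[0,0,0,-0.48,-1, 0,0,0,-0.48,-1, 0,0,0,-0.48,-1, 0,0,0,-0.48,-1, 0,0,0,-0.48,-1, 0,0,0,-0.48,-1, 0,0,0,-0.48,-1, 0,0,0,-0.48,-1, 0,0,0,-0.48,-1, 0,0,0,-0.48,-1, 0,0,0,-0.48,-1, 0,0,0,-0.48,-1, 0,0,0,-0.48,-1]'; python3 -m inch '[0,0,0,-0.515,-1, 0,0,0,-0.515,-1, 0,0,0,-0.515,-1, 0,0,0,-0.515,-1, 0,0,0,-0.515,-1, 0,0,0,-0.515,-1, 0,0,0,-0.515,-1, 0,0,0,-0.515,-1, -0.0055,0.003,-0.02,-0.515,-1, -0.0055,0.003,-0.04,-0.515,-1, -0.0055,0.003,-0.06,-0.515,-1, -0.0055,0.003,-0.08,-0.515,-1, -0.0055,0.003,-0.1,-0.515,-1, -0.0055,0.003,-0.105,-0.515,-1, -0.0055,0.003,-0.105,-0.515,-1, -0.0055,0.003,-0.105,-0.515,-1, -0.0055,0.003,-0.105,-0.515,-1]'
python3 - <<'E'
from m import *
s=shots("scene",3); M=R.from_quat(s["orientation"]); p=np.array([.496,.0294,.1])
c=M.inv().apply(p-s["eye"]); u,v=round(s["cx"]+s["fx"]*c[0]/-c[2]),round(s["cy"]-s["fy"]*c[1]/-c[2]); h=20; print(u,v)
cv2.imwrite("pics/c4.png",cv2.resize(s["im"][v-h:v+h,u-h:u+h],(560,560),interpolation=cv2.INTER_CUBIC).clip(0,255)[:,:,::-1].astype(np.uint8))
E
```

```text
clock: 19.03
position: [0.497, 0.0282, 0.1703]
tool_rot: [0.766, 0.643, -0.0, -0.0]
force: [-0.2, 0.4, -0.7]
opening: 0.166
grip_force: 59.7
clock: 20.45
position: [0.4949, 0.0296, 0.1187]
tool_rot: [0.994, -0.108, 0.001, 0.0]
force: [-0.2, -0.9, 0.1]
opening: 0.17
grip_force: 59.7
272 217
```

View pics/c4.png

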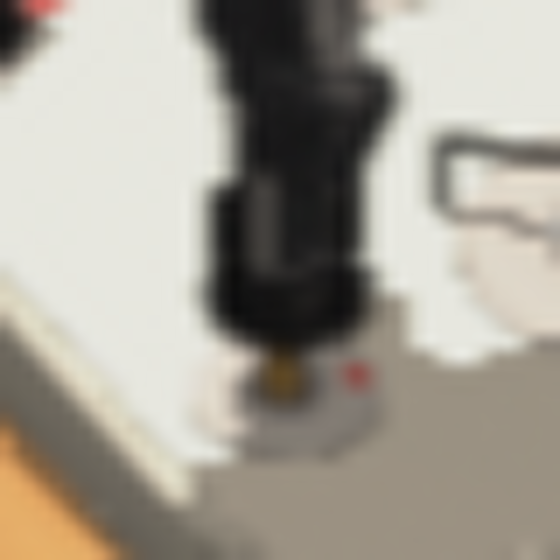

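```bash
python3 -m inch '[0,0,-0.01,0,-1, 0,0,-0.016,0,-1, 0,0,-0.02,0,-1, 0,0,-0.023,0,-1, 0,0,-0.026,0,-1, 0,0,-0.026,0,-1, 0,0,-0.026,0,-1]'
```

```text
clock: 21.18
position: [0.4942, 0.0297, 0.1047]
tool_rot: [0.994, -0.109, -0.0, -0.0]
force: [0.1, -0.3, -0.1]
opening: 0.172
grip_force: 59.7
```

```bash
python3 -m inch '[0,0,-0.006,0,-1, 0,0,-0.012,0,-1, 0,0,-0.018,0,-1, 0,0,-0.022,0,-1, 0,0,-0.022,0,-1, 0,0,-0.022,0,-1, 0,0,-0.022,0,-1]'
```

```text
clock: 21.77
position: [0.4942, 0.0297, 0.0943]
tool_rot: [0.994, -0.109, -0.0, 0.0]
force: [-2.1, -0.4, 4.7]
opening: 0.17
grip_force: 60.3
```

```bash
python3 -m inch '[0,0,-0.004,0,-1, 0,0,-0.008,0,-1, 0,0,-0.012,0,-1, 0,0,-0.016,0,-1, 0,0,-0.018,0,-1, 0,0,-0.018,0,-1, 0,0,-0.018,0,-1, 0,0,-0.018,0,-1]'
```

```text
clock: 22.43
position: [0.4947, 0.0296, 0.0883]
tool_rot: [0.994, -0.109, -0.001, 0.0]
force: [-11.1, 0.1, 20.9]
opening: 0.173
grip_force: 62.8
```

```bash
python3 -m inch '[-0.003,0,-0.001,0,-1, -0.003,0,-0.001,0,-1, -0.003,0,-0.001,0,-1, -0.003,0,-0.001,0,-1, -0.003,0,-0.001,0,-1, -0.003,0,-0.001,0,-1]'
python3 - <<'E'
from m import *
s=shots("top",1)
print([(n,[np.round(b["at"],3) for b in arm.tip_of(s,n)][:1]) for n in("tea_light","dip_bowl","salt_shaker","left_knob_grip")])
s=shots("scene",3); M=R.from_quat(s["orientation"]); p=np.array([.496,.0294,.08])
c=M.inv().apply(p-s["eye"]); u,v=round(s["cx"]+s["fx"]*c[0]/-c[2]),round(s["cy"]-s["fy"]*c[1]/-c[2]); h=32
cv2.imwrite("pics/c5.png",cv2.resize(s["im"][v-h:v+h,u-h:u+h],(560,560),interpolation=cv2.INTER_CUBIC).clip(0,255)[:,:,::-1].astype(np.uint8))
E
```

```text
clock: 22.93
position: [0.4945, 0.0296, 0.0883]
tool_rot: [0.994, -0.109, 0.001, -0.0]
force: [-7.2, 1.8, 20.0]
opening: 0.176
grip_force: 62.6
[('tea_light', [array([ 0.429, -0.348, -0.002])]), ('dip_bowl', [array([ 0.485, -0.472, -0.001])]), ('salt_shaker', [array([ 0.591,  0.465, -0.004])]), ('left_knob_grip', [array([0.491, 0.222, 0.092])])]
```

View pics/c5.png

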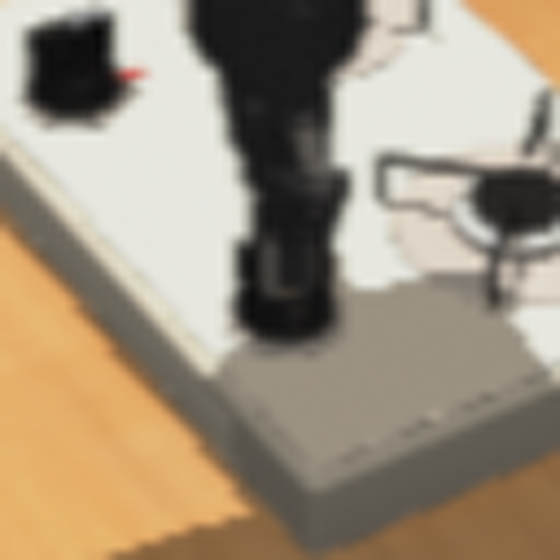

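```bash
python3 -c "
from rig import arm
print(arm.job_done())"
```

```text
the job is handed in; nothing more can be done
None
```

I set the left knob's pointer at its zero mark and fitted the loose knob on the right spindle. It is held pressed down at the stop with about 20 N, the bystanders stand where they were, and I handed the job in at about 23 s; no verdict came back.

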